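# Free the jammed spacer from the bench press

## Robot

A 7-joint arm with a two-finger parallel gripper is mounted at the origin on the work surface. World frame = base frame: x ahead of the robot, y to its left, z up, the work surface at z = 0. Lengths are in m, angles in rad, forces in N, time in s.
With the tool pointing down it reaches from about 0.425 to 0.925 m from the base axis. Payload 6.8 kg.
Tool frame: the origin (TCP) lies at the very end of the fingers, on their centre line; the grasp point (between the pads) lies 19 mm behind it (r.tcp_to_grasp is the distance from the TCP to the grasp point, in m); z points along the fingers, y is the line along which they close (so a half turn about z gives the same grasp; the last joint's range is limited). The gripper opens to 85 mm and grips with 20 to 120 N. Pads are 22 mm wide; open, the fingers measure 114 mm over their backs; the gripper's body (76 mm by 85 mm) begins 54 mm behind the grasp point. The pads swing forward as they close: fully open they stand 13 mm farther back than shut.
Start: joints at [-1.326, 0.477, 0.022, 1.555, -0.011, 1.109, -0.083], TCP at [0.233, 0.633, 0.231] pointing down, gripper open.
Joint ranges: [-2.96, 2.96], [-0.34, 2.1], [-1.41, 1.46], [0.24, 2.44], [-1.37, 4.51], [0.17, 1.92], [-2.96, 2.96]. Speed limits (rad/s): [2.39, 2.39, 3.14, 3.14, 3.14, 3.14, 3.14].

## Interface

Orientations are given as a rotation vector (axis times angle).
In Python, from bench import r gives the robot as it stands.
- The arm moves only by the tool step_arm, never from a script. Its argument "moves" is a list of rows, each a list of 7 numbers: the shift along the tool's x, y, z in mm, then the turn, a rotation vector about the tool's x, y, z in rad, then the finger opening in mm, from 0 to 85.4. A call has 1 to 8 rows; each row is the pose to reach, as a shift and turn from the pose commanded when the call began, along the tool's axes at that moment; what a row does not reach only later rows make up. A row lasts 1/10 s, in which the tool goes at most 50 mm and 8.59 degrees, less where a joint would pass 70% of its speed; a pose out of reach is approached as far as the arm can. A call with a gripper value outside its range is refused whole. The fingers move at their own pace and stop on an object; "grip_force" is the grip in N (left out, the last holds). Time passes only in rows, so rows that repeat a pose let the fingers close. It gives the time, the measured TCP pose, the force, the opening and the grip force at its end, in the units of the state.
- r.get_obs(): the state, without advancing time (a new reading comes with each control period).
- r.grab_frame(name): name is "scene" or "top" or "wrist"; returns a dict with "image" (480x640x3 uint8, red, green, blue), "depth" (480x640 float32, m along the optical axis (not along the pixel's ray), 0 where there is no reading), "mtx" (3x3 intrinsics, pixels), "k1" (the pictures are not rectified: a ray, as slopes to the right and down, at radius r is drawn at 1 + k1 r^2 times it, then the intrinsics apply), "rvec" (rotation vector, rad) and "tvec" (3), from world to camera coordinates, as OpenCV has them. Camera axes: x right, y down, z forward; pixel columns grow to the right and rows downward; lengths in m; the calibration is good to about 2 mm. A picture is of the moment at which its call begins.
- r.hand_in(): hands the job in; it is judged then, once.
The state is a dict: "clock": time; "joints": joint angles; "qvel": joint speeds; "tau": joint torques, N m; "tcp_pos": TCP position; "orientation": TCP orientation; "contact_force": force on the tool from outside, world axes, zero at the start; "moment": the same for the moment, N m; "grip_width": finger opening in m; "gripper_force": force on a finger pad.
Only numpy, scipy, OpenCV 4.12 (cv2) and the standard library are available. Lean on these libraries where they do the work, as an engineer would, in place of code of your own. Each camera call takes 0.05 s, during which the arm holds its last target. There are 200 camera calls.

## Task

The aluminium spacer is wedged under the bridge of the small press and the raised ram platen stands in its way. Crack the release valve open, anticlockwise and less than a quarter turn, and let the ram sink right down; then take the white nylon block from the rubber mat and, with it and never with the gripper itself, knock the spacer along until it is clear of the bridge on the platen. Lay the block back flat on the mat, lift the spacer out and stand it gently, same side up, inside the open tray, leaving everything else where it is.

Things in the scene. Friction and masses are not known exactly. Their poses are not given: they have to be found in the camera images.
- press: The fixed grey bench press. Origin on the table directly under the middle of its bridge, z up; its +y is the way the spacer must be knocked, its +x points away from the valve. Bed: top 60 mm above the table, x -60 to 60, y -100 to 38 mm; the ram platen lies beyond it in +y. Valve block 60 (x) x 80 (y) x 45 mm high, centred at x -115, y 107 mm.
- bridge (a point): Middle of the top of the steel bridge over the bed (136 mm up, its stem to 148); y -20 to 20. Its legs leave a passage 60 mm wide (x -30 to 30); its beam's underside is 120 mm up. In the passage a sprung foot presses on the spacer with about 6 N; with nothing below, it stops 47 mm above the bed, so the block follows under it if held within 5 mm of the bed.
- platen_top (a point): Centre of the top of the ram's steel platen, 90 (press x) x 130 mm (press y); it covers press y 42 to 172. Nothing stands over it. Raised, it is 83 mm above the table, 23 mm above the bed, and blocks the spacer; fully down it is 58.5 mm above the table, 1.5 mm below the bed, and the spacer slides onto it. Axes as the press.
- ram (a joint): How far the ram has sunk, m: 0 raised, 0.0245 fully down. Once the valve is cracked it sinks by its own weight at about 11 mm/s (some 2.5 s in all) and stays down.
- valve (a joint): Turn of the release valve, rad, growing anticlockwise seen from above: 0 closed, the ram is let go between about 0.25 and 0.5; a quarter turn (1.57) is too much: keep below 1.4. Light friction (under 0.15 N m); stays where it is left.
- valve_grip (a point): Middle of the valve's dark steel bar handle, on its vertical turning axis (press x -115, y 107), 68 mm above the table. The bar is 85 mm long along this point's y axis, 16 mm thick in its x and 28 mm tall (54 to 82 mm above the table); the axes turn with the handle.
- spacer: The jammed aluminium spacer, 50 (x) x 90 (y) x 50 (z) mm, about 0.6 kg, two dark spots on top. Origin at the centre of its underside. It starts on the bed under the bridge with its y along the press's y, 40 mm of it hidden by the bridge; it takes about 8 to 16 N to slide it. Fully clear of the bridge when its origin is more than 65 mm along the press's +y (best 75 to 95).
- block: White nylon bar with dark steel ends, 180 (x) x 40 (y) x 40 (z) mm, 0.33 kg, lying on the mat. Origin at the centre of its underside; both ends are alike.
- mat: Black rubber mat, fixed, 240 (x) x 120 (y) x 4 mm thick. Origin at the centre of its underside, on the table.
- tray: Open square aluminium tray, fixed, 155 x 155 mm outside, walls 4 mm thick and 28 mm high, floor about 4 mm thick. Origin at the centre of its underside.
- weight: Bystander: steel knobbed weight, 60 mm across, 55 mm high, in front of the press. Origin at the centre of its underside. Leave alone.
- spanner: Bystander: spanner 170 mm long lying behind the press. Leave alone.
- jar: Bystander: glass jar, 64 mm across, 85 mm high, behind the press. Leave alone.
- coupon: Bystander: flat steel dumbbell test piece, 165 mm long. Leave alone.
- sample: Bystander: concrete cylinder, 50 mm across, 50 mm high, on the left. Leave alone.
- disc: Bystander: dark steel disc, 70 mm across, 20 mm high, on the right. Leave alone.

How it is judged:
By the outcome, as a careful person would: the job done as asked, in the order asked, and still so for the second after the job is handed in, with the robot touching nothing.
It also fails if it takes over 72 s, if anything falls off the work surface, if the arm or the gripper's body presses on something with over 40 N, if the wrist force passes 120 N, or if a joint passes its speed limit or range.

## Working session

There is one attempt and no reset: what is moved stays moved. The work goes in short steps, Python scripts to look and compute and a tool call to move; the robot and the scene stay as the last step left them, time stands still between calls to the robot, and variables do not carry over. Pictures are saved under pics/ and viewed, at most 10 in all, crops included, and the job is handed in when it is done.

Besides the shell and the picture viewer there is one more tool, called by a JSON object that holds its "method" and its "body", one argument or row to a line. step_arm: Moves the arm, as the interface text tells. Its arguments: {"type":"object","properties":{"moves":{"type":"array","items":{"type":"array","items":{"type":"number"}}},"grip_force":{"type":"number"}},"required":["moves"]}

```bash
mkdir -p pics; ls
cat > h.py <<'E'
import numpy as np, cv2
from bench import r
from scipy.spatial.transform import Rotation as R
def grab(n):
    f=r.grab_frame(n); np.savez(''+n+'.npz',**f); return f
def save(f,p): cv2.imwrite('pics/'+p,cv2.cvtColor(f['image'],cv2.COLOR_RGB2BGR))
def load(n): return dict(np.load(''+n+'.npz'))
def cloud(f):
    K=f['mtx'];h,w=f['depth'].shape
    u,v=np.meshgrid(np.arange(w),np.arange(h))
    x=(u-K[0,2])/K[0,0];y=(v-K[1,2])/K[1,1];a,b=x.copy(),y.copy()
    for _ in range(10):
        s=1+float(f['k1'])*(a*a+b*b);a,b=x/s,y/s
    P=np.stack([a,b,np.ones_like(a)],-1)*f['depth'][...,None]
    M=cv2.Rodrigues(np.array(f['rvec'],float))[0]
    return (P-np.array(f['tvec']).ravel())@M
def move_to(p,yaw=None):
    "delta in tool axes (mm) and turn to world TCP p, tool down with tool y axis at world yaw"
    o=r.get_obs();Rt=R.from_rotvec(o['orientation'])
    d=Rt.inv().apply(np.array(p)-o['tcp_pos'])*1000
    t=np.zeros(3)
    if yaw is not None:
        best=None
        for k in (0,np.pi):
            y=np.array([np.cos(yaw+k),np.sin(yaw+k),0]);z=np.array([0,0,-1.]);x=np.cross(y,z)
            q=(Rt.inv()*R.from_matrix(np.stack([x,y,z],1))).as_rotvec()
            if best is None or np.linalg.norm(q)<np.linalg.norm(best): best=q
        t=best
    print('move',d.round(1),t.round(4))
def st():
    o=r.get_obs();Rt=R.from_rotvec(o['orientation']).as_matrix()
    print('t',o['clock'],'tcp',np.round(o['tcp_pos'],4),'x',Rt[:,0].round(3),'y',Rt[:,1].round(3),'F',np.round(o['contact_force'],1),'M',np.round(o['moment'],2),'w',o['grip_width'],'gf',o['gripper_force'],'q',np.round(o['joints'],2))
E
python3 - <<'E'
from h import *
st()
for n in('scene','top'):
    f=grab(n);save(f,n+'0.png')
    print(n,f['mtx'].ravel(),f['k1'],f['rvec'],f['tvec'])
E
```

```text
pics
t 0.0 tcp [0.2331 0.6329 0.2303] x [-0.938  0.346 -0.   ] y [ 0.346  0.938 -0.002] F [ 0.8  0.4 -0.1] M [ 0.01 -0.02 -0.01] w 0.08529719272933285 gf 0.0 q [-1.33  0.48  0.02  1.56 -0.01  1.11 -0.08]
scene [582.34476813   0.         320.94807379   0.         582.34476813
 236.28220511   0.           0.           1.        ] 0.035695645277168474 [ 1.51033369  2.18364001 -0.74382026] [ 0.19658587 -0.38315968  1.86745725]
top [433.94821713   0.         320.22628589   0.         433.94821713
 243.96429845   0.           0.           1.        ] -0.10295646262260491 [ 2.10504977 -2.15148571  0.20386602] [0.00795477 0.62435338 0.88989157]
```

View pics/top0.png

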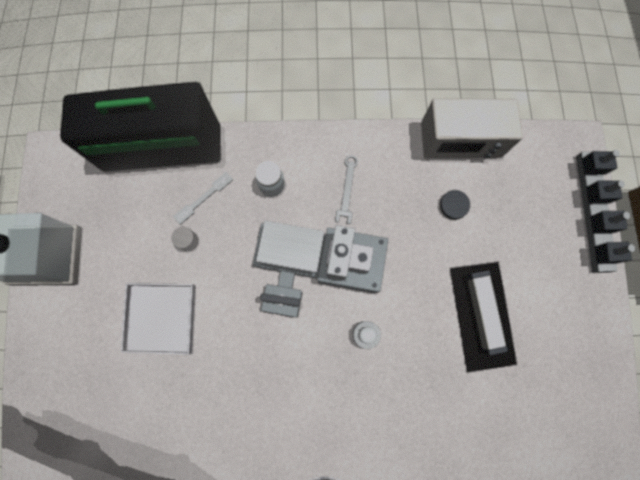

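View pics/scene0.png

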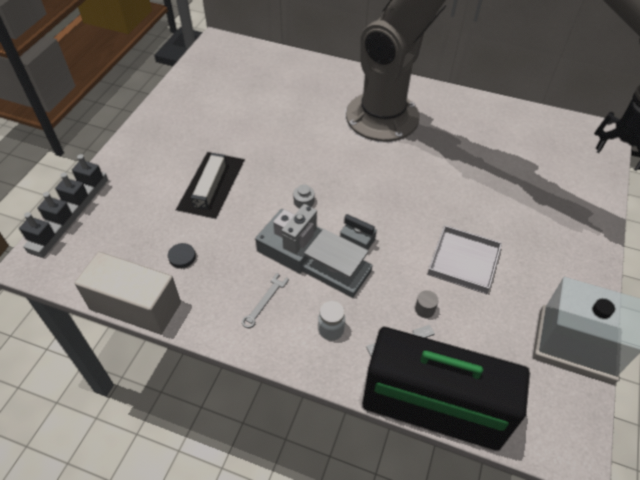

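The top view has world +x up and +y left. The bridge is near (340,250), the visible spacer (362,258), the platen (290,248), the valve bar (281,298), the block (487,312) on the mat, and the tray (160,318). The scene view agrees, with nothing blocking the layout.

Run:
```python
from h import *
f=load('top');P=cloud(f);im=f['image'].astype(int)
def rect(name,box,zlo,zhi,extra=None):
    u0,u1,v0,v1=box
    S=P[v0:v1,u0:u1];m=(S[...,2]>zlo)&(S[...,2]<zhi)&(f['depth'][v0:v1,u0:u1]>0)
    if extra is not None: m&=extra[v0:v1,u0:u1]
    n,l,s,_=cv2.connectedComponentsWithStats(m.astype(np.uint8))
    k=1+np.argmax(s[1:,4]);q=S[l==k]
    c,wh,a=cv2.minAreaRect((q[:,:2]*1000).astype(np.float32))
    print(name,len(q),'c',np.round(c,1),'wh',np.round(wh,1),'ang',round(a,2),'z',np.percentile(q[:,2],[5,50,95]).round(4))
g=im.sum(2)
for n in[0]:
    rect('platen',(245,330,215,285),.07,.1)
    rect('pl+bed',(245,400,215,300),.045,.1)
    rect('bridge',(320,365,215,290),.125,.15)
    rect('spacer',(350,380,235,280),.1,.12)
    rect('bed',(315,395,225,297),.05,.068)
    rect('vblock',(250,310,280,325),.035,.05)
    rect('bar',(250,310,280,325),.065,.09)
    rect('block',(450,520,260,375),.03,.06)
    rect('mat',(440,525,255,378),-.01,.015,g<150)
    rect('tray',(115,205,275,360),.015,.04)
    rect('weight',(345,390,315,355),.01,.08)
    rect('disc',(430,480,185,225),.01,.03)
```

```text
platen 2571 c [618.9  58.8] wh [130.5  90.8] ang 78.5 z [0.0799 0.0827 0.0854]
pl+bed 2571 c [618.9  58.8] wh [130.5  90.8] ang 78.5 z [0.0799 0.0827 0.0854]
bridge 991 c [597.  -46.2] wh [40.  99.8] ang 78.5 z [0.1337 0.1366 0.1421]
spacer 518 c [586.9 -88.4] wh [44.1 50.4] ang 78.1 z [0.1072 0.1102 0.1128]
bed 1874 c [591.2 -77. ] wh [138.5 120.9] ang 78.41 z [0.0572 0.0602 0.0632]
vblock 378 c [486.9  85.7] wh [80.2 23.2] ang 79.92 z [0.0419 0.0451 0.0479]
bar 321 c [505.8  81.9] wh [85.5 16.1] ang 80.3 z [0.0773 0.0818 0.0845]
block 1603 c [ 467.2 -373.4] wh [181.1  44. ] ang 8.6 z [0.0366 0.0437 0.0466]
mat 3004 c [ 459.9 -374.3] wh [233.7 116.8] ang 5.38 z [0.0011 0.004  0.0073]
tray 774 c [470.6 361.8] wh [158.1 155. ] ang 88.49 z [0.0163 0.0268 0.0304]
weight 604 c [ 427.2 -102.3] wh [57.8 58.1] ang 88.88 z [0.0323 0.0372 0.0556]
disc 696 c [ 720.3 -325.9] wh [68.7 68.6] ang 1.5 z [0.0162 0.0197 0.0227]
```

Run:
```python
from h import *
move_to([.5058,.0818,.14],np.radians(-9.7))
```

```text
move [-446.4 -422.7   91.2] [-1.4000e-03  1.3000e-03  1.3873e+00]
```

{"method": "step_arm", "body": {
  "moves": [
    [-446,-423,60,0,0,1.387,50],
    [-446,-423,60,0,0,1.387,50],
    [-446,-423,60,0,0,1.387,50],
    [-446,-423,60,0,0,1.387,50],
    [-446,-423,60,0,0,1.387,50],
    [-446,-423,60,0,0,1.387,50],
    [-446,-423,60,0,0,1.387,50],
    [-446,-423,60,0,0,1.387,50]
  ]
}}

```text
clock: 0.9
tcp_pos: [0.41, 0.2745, 0.1922]
orientation: [-2.208, -2.235, -0.0]
contact_force: [1.2, 0.2, -0.1]
grip_width: 0.05
gripper_force: 0.0
```

Run:
```python
from h import *
st();move_to([.5058,.0818,.14],np.radians(-9.7))
```

```text
t 0.9 tcp [0.41   0.2745 0.1922] x [-0.012  1.     0.   ] y [ 1.     0.012 -0.   ] F [ 1.2  0.2 -0.1] M [ 0.04 -0.05  0.03] w 0.05002023297870734 gf 0.0 q [-1.04  0.23  0.37  2.04 -0.11  0.89 -0.59]
move [-193.9   93.5   52.2] [-1.000e-04 -1.000e-04  1.814e-01]
```

{"method": "step_arm", "body": {
  "moves": [
    [-194,94,52,0,0,0.18,50],
    [-194,94,52,0,0,0.18,50],
    [-194,94,52,0,0,0.18,50],
    [-194,94,52,0,0,0.18,50],
    [-194,94,52,0,0,0.18,50],
    [-194,94,52,0,0,0.18,50],
    [-194,94,52,0,0,0.18,50],
    [-194,94,52,0,0,0.18,50]
  ]
}}

```text
clock: 1.7
tcp_pos: [0.5066, 0.0858, 0.1404]
orientation: [-2.391, -2.036, -0.0]
contact_force: [-1.1, 0.5, -0.3]
grip_width: 0.0499
gripper_force: 0.0
```

Run:
```python
from h import *
st();move_to([.5058,.0818,.054],np.radians(-9.7))
f=grab('wrist');save(f,'w1.png')
P=cloud(f);m=(P[...,2]>.075)&(P[...,2]<.09)&(f['depth']>0)&(np.hypot(P[...,0]-.506,P[...,1]-.082)<.055)
q=P[m];print(len(q));print(cv2.minAreaRect((q[:,:2]*1000).astype(np.float32)),np.median(q[:,2]))
```

```text
t 1.7 tcp [0.5066 0.0858 0.1404] x [0.159 0.987 0.001] y [ 0.987 -0.159 -0.001] F [-1.1  0.5 -0.3] M [0.01 0.04 0.01] w 0.04992612106588797 gf 0.0 q [-0.67  0.35  0.47  2.05 -0.22  0.79 -0.23]
move [-4.1 -0.1 86.4] [-0.0006 -0.0006  0.0094]
4468
((504.1569519042969, 82.16688537597656), (84.66307830810547, 15.936260223388672), 80.14228820800781) 0.08129795218222868
```

{"method": "step_arm", "body": {
  "moves": [
    [-4,-1,30,0,0,0.009,50],
    [-4,-1,60,0,0,0.009,50],
    [-4,-1,86,0,0,0.009,50],
    [-4,-1,86,0,0,0.009,50],
    [-4,-1,86,0,0,0.009,50],
    [-4,-1,86,0,0,0.009,50]
  ]
}}

```text
clock: 2.35
tcp_pos: [0.5064, 0.0812, 0.0558]
orientation: [2.402, 2.024, 0.003]
contact_force: [0.4, -0.1, 0.7]
grip_width: 0.0505
gripper_force: 0.0
```

Run:
```python
from h import *
st();move_to([.5052,.0819,.054],np.radians(-9.8))
```

```text
t 2.35 tcp [0.5064 0.0812 0.0558] x [0.169 0.986 0.001] y [ 0.986 -0.169  0.002] F [ 0.4 -0.1  0.7] M [-0.   -0.06 -0.07] w 0.050518445437399334 gf 0.0 q [-0.6   0.49  0.4   2.1  -0.33  0.61 -0.14]
move [ 0.5 -1.3  1.8] [ 0.0019 -0.0013  0.0008]
```

Close on the bar, then turn about 0.75 rad anticlockwise (tool −z).

{"method": "step_arm", "body": {
  "moves": [
    [0,-1,0,0,0,0,50],
    [0,-1,0,0,0,0,10],
    [0,-1,0,0,0,0,10],
    [0,-1,0,0,0,0,10],
    [0,-1,0,0,0,0,10],
    [0,-1,0,0,0,0,10]
  ],
  "grip_force": 30
}}

```text
clock: 2.95
tcp_pos: [0.5048, 0.081, 0.0559]
orientation: [-2.403, -2.022, -0.002]
contact_force: [-4.1, -0.1, 16.1]
grip_width: 0.0154
gripper_force: 55.3
```

{"method": "step_arm", "body": {
  "moves": [
    [0,0,0,0,0,-0.1,10],
    [0,0,0,0,0,-0.2,10],
    [0,0,0,0,0,-0.3,10],
    [0,0,0,0,0,-0.4,10],
    [0,0,0,0,0,-0.5,10],
    [0,0,0,0,0,-0.6,10],
    [0,0,0,0,0,-0.7,10],
    [0,0,0,0,0,-0.75,10]
  ]
}}

```text
clock: 3.75
tcp_pos: [0.5058, 0.0812, 0.0559]
orientation: [1.49, 2.764, 0.004]
contact_force: [-0.4, 1.8, 11.9]
grip_width: 0.0153
gripper_force: 54.4
```

Run:
```python
from h import *
st()
```

```text
t 3.75 tcp [0.5058 0.0812 0.0559] x [-0.55   0.835 -0.   ] y [0.835 0.55  0.003] F [-0.4  1.8 11.9] M [ 0.13  0.82 -0.07] w 0.015281631261621246 gf 54.41884757950902 q [-0.44  0.47  0.19  2.09 -0.16  0.59  0.45]
```

{"method": "step_arm", "body": {
  "moves": [
    [0,0,0,0,0,0,45],
    [0,0,0,0,0,0,45],
    [0,0,0,0,0,0,45],
    [0,0,0,0,0,0,45],
    [0,0,-30,0,0,0,45],
    [0,0,-80,0,0,0,45],
    [0,0,-130,0,0,0,45],
    [0,0,-150,0,0,0,45]
  ]
}}

```text
clock: 4.55
tcp_pos: [0.5064, 0.0809, 0.2088]
orientation: [1.494, 2.759, 0.007]
contact_force: [0.2, -0.9, -0.1]
grip_width: 0.0451
gripper_force: 0.0
```

Run:
```python
from h import *
st()
f=load('top');P=cloud(f);g=f['image'].astype(int).sum(2)
S=P[260:375,450:520];q=S[(S[...,2]>.040)&(S[...,2]<.06)]
print(cv2.minAreaRect((q[:,:2]*1000).astype(np.float32)),np.median(q[:,2]))
f=grab('top');P=cloud(f)
def rect(box,zlo,zhi):
    u0,u1,v0,v1=box;S=P[v0:v1,u0:u1];q=S[(S[...,2]>zlo)&(S[...,2]<zhi)]
    if len(q)>50: print(cv2.minAreaRect((q[:,:2]*1000).astype(np.float32)),np.median(q[:,2]))
rect((260,320,225,275),.04,.1)
move_to([.47,-.37,.16],np.radians(98.6))
```

```text
t 4.55 tcp [0.5064 0.0809 0.2088] x [-0.547  0.837 -0.002] y [0.837 0.547 0.006] F [ 0.2 -0.9 -0.1] M [ 0.02 -0.02 -0.02] w 0.04507327147262168 gf 0.0 q [-0.5   0.23  0.26  1.98 -0.07  0.93  0.37]
((467.2080078125, -373.70220947265625), (181.10760498046875, 43.41801071166992), 8.596957206726074) 0.04396169112247958
((612.9605102539062, 44.11762237548828), (93.67439270019531, 106.89415740966797), 88.76062774658203) 0.06670069730177547
move [-357.2 -278.3   48.7] [ 0.0063  0.0066 -1.1425]
```

```bash
cat >> h.py <<'E'
def mv(p,yaw):
    "like move_to but exact yaw direction of tool y, turn printed in (-pi,pi)"
    o=r.get_obs();Rt=R.from_rotvec(o['orientation'])
    d=Rt.inv().apply(np.array(p)-o['tcp_pos'])*1000
    y=np.array([np.cos(yaw),np.sin(yaw),0]);z=np.array([0,0,-1.]);x=np.cross(y,z)
    print('mv',d.round(1),(Rt.inv()*R.from_matrix(np.stack([x,y,z],1))).as_rotvec().round(4))
E
python3 -c "
from h import *
mv([.4375,-.3782,.16],np.radians(-81.4))"
```

```text
mv [-346.3 -310.    48.4] [ 0.0074 -0.007   1.999 ]
```

{"method": "step_arm", "body": {
  "moves": [
    [-346,-310,20,0.007,-0.007,2.0,65],
    [-346,-310,20,0.007,-0.007,2.0,65],
    [-346,-310,20,0.007,-0.007,2.0,65],
    [-346,-310,20,0.007,-0.007,2.0,65],
    [-346,-310,20,0.007,-0.007,2.0,65],
    [-346,-310,20,0.007,-0.007,2.0,65],
    [-346,-310,20,0.007,-0.007,2.0,65],
    [-346,-310,20,0.007,-0.007,2.0,65]
  ]
}}

```text
clock: 5.4
tcp_pos: [0.4433, -0.3159, 0.1868]
orientation: [2.797, 1.428, -0.009]
contact_force: [1.5, 0.7, 0.2]
grip_width: 0.0648
gripper_force: 0.0
```

```bash
python3 -c "
from h import *
st();mv([.4375,-.3782,.16],np.radians(-81.4))"
```

```text
t 5.4 tcp [ 0.4433 -0.3159  0.1868] x [ 0.587  0.81  -0.006] y [ 0.81  -0.587 -0.001] F [1.5 0.7 0.2] M [ 0.01 -0.06  0.01] w 0.06482641808716733 gf 0.0 q [-0.02  0.36  0.65  1.95 -0.27  0.92  0.14]
mv [-53.7  31.9  27. ] [0.0008 0.0058 0.7939]
```

{"method": "step_arm", "body": {
  "moves": [
    [-54,32,27,0,0.006,0.794,65],
    [-54,32,27,0,0.006,0.794,65],
    [-54,32,27,0,0.006,0.794,65],
    [-54,32,27,0,0.006,0.794,65],
    [-54,32,27,0,0.006,0.794,65],
    [-54,32,27,0,0.006,0.794,65],
    [-54,32,27,0,0.006,0.794,65],
    [-54,32,27,0,0.006,0.794,65]
  ]
}}

```text
clock: 6.2
tcp_pos: [0.4385, -0.3768, 0.1601]
orientation: [3.131, 0.247, 0.0]
contact_force: [-0.7, -0.8, 0.4]
grip_width: 0.0647
gripper_force: 0.0
```

```bash
python3 -c "
from h import *
st()
f=grab('wrist');P=cloud(f);q=P[(P[...,2]>.038)&(P[...,2]<.05)&(f['depth']>0)&(P[...,1]>-.46)&(P[...,1]<-.3)]
save(f,'w2.png')
print(len(q),cv2.minAreaRect((q[:,:2]*1000).astype(np.float32)))
f=grab('top');P=cloud(f)
def rect(box,zlo,zhi):
    u0,u1,v0,v1=box;S=P[v0:v1,u0:u1];q=S[(S[...,2]>zlo)&(S[...,2]<zhi)]
    if len(q)>50: print(cv2.minAreaRect((q[:,:2]*1000).astype(np.float32)),np.median(q[:,2]))
rect((260,318,225,270),.04,.1);rect((250,310,280,325),.07,.09)
mv([.4375,-.3782,.009],np.radians(-81.4))"
```

```text
t 6.2 tcp [ 0.4385 -0.3768  0.1601] x [0.988 0.157 0.   ] y [ 0.157 -0.988  0.001] F [-0.7 -0.8  0.4] M [0.01 0.06 0.05] w 0.06466154151900555 gf 0.0 q [-0.01  0.51  0.82  1.9  -0.47  0.93 -0.37]
17280 ((466.61114501953125, -374.13250732421875), (180.50979614257812, 40.370140075683594), 8.496658325195312)
((618.811279296875, 58.88887023925781), (129.8699493408203, 90.94518280029297), 78.76985931396484) 0.058784993687647565
((505.5892028808594, 81.91780090332031), (16.290218353271484, 85.36847686767578), 33.312782287597656) 0.08148006967908239
mv [ -1.3   1.  151.3] [ 0.0007 -0.0006  0.0067]
```

View pics/w2.png

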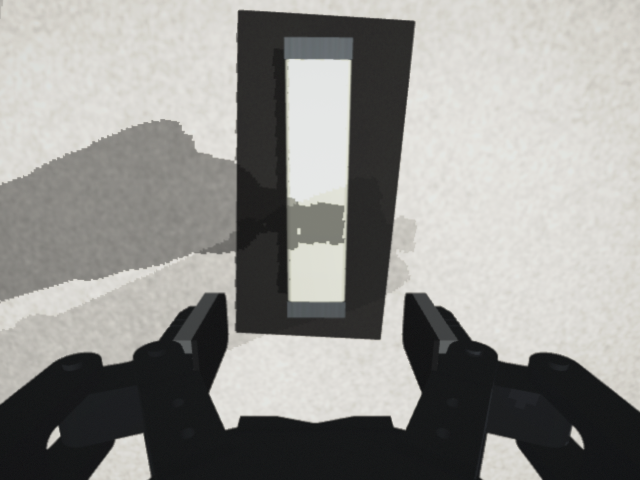

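The wrist view shows the block centred between the fingers (block columns 285–352, fingers around columns 205 and 430). Measurements confirm the platen is at 58.8 mm and the valve at 0.75 rad.

{"method": "step_arm", "body": {
  "moves": [
    [-1.8,1.4,50,0,0,0.007,65],
    [-1.8,1.4,100,0,0,0.007,65],
    [-1.8,1.4,130,0,0,0.007,65],
    [-1.8,1.4,151,0,0,0.007,65],
    [-1.8,1.4,151,0,0,0.007,65],
    [-1.8,1.4,151,0,0,0.007,65]
  ]
}}

```text
clock: 6.9
tcp_pos: [0.4372, -0.3792, 0.0099]
orientation: [3.132, 0.234, 0.001]
contact_force: [-0.2, -1.1, 0.9]
grip_width: 0.065
gripper_force: 0.0
```

{"method": "step_arm", "body": {
  "moves": [
    [0,0,0,0,0,0,32],
    [0,0,0,0,0,0,32],
    [0,0,0,0,0,0,32],
    [0,0,0,0,0,0,32],
    [0,0,0,0,0,0,32],
    [0,0,0,0,0,0,32]
  ],
  "grip_force": 70
}}

```text
clock: 7.5
tcp_pos: [0.4382, -0.3795, 0.0112]
orientation: [3.131, 0.234, 0.005]
contact_force: [-0.6, 0.5, 6.6]
grip_width: 0.0393
gripper_force: 71.7
```

```bash
python3 -c "
from h import *
st()"
```

```text
t 7.5 tcp [ 0.4382 -0.3795  0.0112] x [0.989 0.149 0.003] y [ 0.149 -0.989  0.002] F [-0.6  0.5  6.6] M [0.29 0.16 0.04] w 0.03931770428670109 gf 71.68002247810364 q [ 0.14  0.72  0.63  1.97 -0.67  0.67 -0.22]
```

{"method": "step_arm", "body": {
  "moves": [
    [0,0,-30,0,0,0,32],
    [0,0,-80,0,0,0,32],
    [0,0,-130,0,0,0,32],
    [0,0,-150,0,0,0,32],
    [0,0,-150,0,0,0,32]
  ]
}}

```text
clock: 8.0
tcp_pos: [0.4385, -0.38, 0.163]
orientation: [3.129, 0.233, 0.01]
contact_force: [0.2, 0.2, -4.0]
grip_width: 0.0393
gripper_force: 72.1
```

```bash
python3 -c "
from h import *
st();mv([.5562,-.2469,.16],np.radians(-11.5))"
```

```text
t 8.0 tcp [ 0.4385 -0.38    0.163 ] x [0.989 0.148 0.006] y [ 0.148 -0.989  0.005] F [ 0.2  0.2 -4. ] M [0.05 0.14 0.  ] w 0.0393281165968384 gf 72.093425989151 q [-0.01  0.51  0.83  1.9  -0.47  0.93 -0.37]
mv [ 136.1 -114.2    3.3] [ 0.0078 -0.0025 -1.2212]
```

{"method": "step_arm", "body": {
  "moves": [
    [136,-114,0,0.008,-0.003,-1.22,32],
    [136,-114,0,0.008,-0.003,-1.22,32],
    [136,-114,0,0.008,-0.003,-1.22,32],
    [136,-114,0,0.008,-0.003,-1.22,32],
    [136,-114,0,0.008,-0.003,-1.22,32],
    [136,-114,0,0.008,-0.003,-1.22,32],
    [136,-114,0,0.008,-0.003,-1.22,32],
    [136,-114,0,0.008,-0.003,-1.22,32]
  ]
}}

```text
clock: 8.8
tcp_pos: [0.5535, -0.2448, 0.1575]
orientation: [-2.44, -1.964, 0.007]
contact_force: [-0.3, 0.5, -3.1]
grip_width: 0.039
gripper_force: 71.8
```

{"method": "step_arm", "body": {
  "moves": [
    [0,0,0,0,0,-0.15,32]
  ]
}}

```text
clock: 8.9
tcp_pos: [0.5535, -0.2449, 0.1575]
orientation: [-2.286, -2.141, 0.006]
contact_force: [-0.2, -0.2, -3.3]
grip_width: 0.0391
gripper_force: 71.8
```

```bash
python3 -c "
from h import *
st();mv([.5562,-.2469,.09],np.radians(-11.5))
f=grab('wrist');save(f,'w3.png')
f=grab('top');P=cloud(f);S=P[220:340,350:480]
q=S[(S[...,2]>.175)&(S[...,2]<.21)];print(len(q),cv2.minAreaRect((q[:,:2]*1000).astype(np.float32)),q[:,2].min(),q[:,2].max())"
```

```text
t 8.9 tcp [ 0.5535 -0.2449  0.1575] x [0.065 0.998 0.003] y [ 0.998 -0.065 -0.009] F [-0.2 -0.2 -3.3] M [-0.12 -0.03 -0.07] w 0.03906576035562225 gf 71.79820418357849 q [-0.03  0.48  0.46  1.81 -0.26  0.92  0.48]
mv [-2.   3.4 67.5] [-0.0094 -0.0028  0.1353]
1423 ((556.5940551757812, -184.03871154785156), (87.1997299194336, 118.15983581542969), 2.625328540802002) 0.17515766402097996 0.20994209264071187
```

View pics/w3.png

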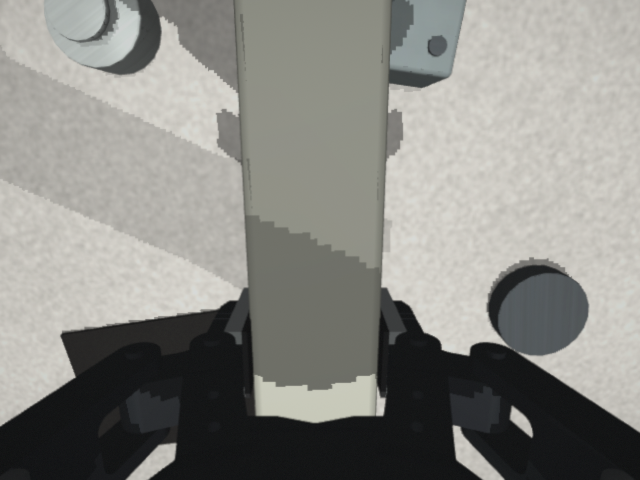

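The block is held squarely between the pads (columns 245–385). It is yawed 0.135 rad too far, so I'll correct that and check its tilt.

{"method": "step_arm", "body": {
  "moves": [
    [-2,3.4,20,-0.009,-0.003,0.135,32],
    [-2,3.4,40,-0.009,-0.003,0.135,32],
    [-2,3.4,50,-0.009,-0.003,0.135,32],
    [-2,3.4,50,-0.009,-0.003,0.135,32]
  ]
}}

```text
clock: 9.4
tcp_pos: [0.556, -0.247, 0.1073]
orientation: [-2.44, -1.977, 0.002]
contact_force: [-0.1, -0.1, -2.9]
grip_width: 0.0393
gripper_force: 71.8
```

```bash
cat >> h.py <<'E'
PO=np.array([.5972,-.0461]);PA=np.radians(78.45);PY=np.array([np.cos(PA),np.sin(PA)]);PX=np.array([PY[1],-PY[0]])
def topress(P): d=P[...,:2]-PO; return np.stack([d@PX,d@PY,P[...,2]],-1)
def blk(f):
    P=topress(cloud(f));o=r.get_obs();t=topress(np.array(o['tcp_pos']))
    q=P[(abs(P[...,2]-t[2]-.033)<.008)&(f['depth']>0)&(abs(P[...,0]-t[0])<.026)&(P[...,1]>t[1]+.02)&(P[...,1]<t[1]+.13)]
    A=np.c_[q[:,:2]-t[:2],np.ones(len(q))];c=np.linalg.lstsq(A,q[:,2],rcond=None)[0]
    print('tcp press',t.round(4),'n',len(q),'slopes x,y',c[:2].round(4),'top z at tcp',c[2].round(4),'y max',np.percentile(q[:,1],99.5).round(4),'rect',cv2.minAreaRect((q[:,:2]*1000).astype(np.float32)))
E
python3 -c "
from h import *
st();blk(grab('wrist'))
f=grab('top');P=topress(cloud(f))
m=(f['depth']>0)&(P[...,2]>.1)&(P[...,2]<.12)&(abs(P[...,0])<.05)&(P[...,1]>-.072)&(P[...,1]<-.022);q=P[m]
print(len(q),q.min(0),q.max(0))
"
```

```text
t 9.4 tcp [ 0.556  -0.247   0.1073] x [ 0.207  0.978 -0.001] y [ 0.978 -0.207 -0.002] F [-0.1 -0.1 -2.9] M [-0.06  0.02 -0.03] w 0.039320594428682056 gf 71.8377685546875 q [-0.03  0.55  0.47  1.85 -0.33  0.82  0.39]
tcp press [ 0.0009 -0.2055  0.1086] n 42429 slopes x,y [-0.0035 -0.0041] top z at tcp 0.1397 y max -0.1088 rect ((-0.6112632751464844, -146.63311767578125), (77.81334686279297, 40.393775939941406), 89.7680435180664)
514 [-0.02679251 -0.06549449  0.10008399] [ 0.02381953 -0.02212997  0.11488298]
```

{"method": "step_arm", "body": {
  "moves": [
    [0,0,15,0,0.002,0,32],
    [0,0,30,0,0.002,0,32],
    [0,0,37,0,0.002,0,32],
    [0,0,37,0,0.002,0,32],
    [0,0,37,0,0.002,0,32]
  ]
}}

```text
clock: 10.0
tcp_pos: [0.5576, -0.2481, 0.0723]
orientation: [2.438, 1.979, 0.003]
contact_force: [-0.0, -0.6, -3.4]
grip_width: 0.0388
gripper_force: 71.9
```

```bash
python3 -c "
from h import *
st();blk(grab('wrist'))"
```

```text
t 10.0 tcp [ 0.5576 -0.2481  0.0723] x [0.206 0.979 0.001] y [ 0.979 -0.206  0.002] F [-0.  -0.6 -3.4] M [-0.12  0.01  0.05] w 0.03884107390861473 gf 71.92945718765259 q [-0.01  0.6   0.44  1.86 -0.36  0.76  0.42]
tcp press [ 0.002  -0.2059  0.0727] n 42257 slopes x,y [ 0.0012 -0.0022] top z at tcp 0.1047 y max -0.1096 rect ((0.8188323974609375, -147.12335205078125), (77.54046630859375, 40.334632873535156), 89.83454132080078)
```

{"method": "step_arm", "body": {
  "moves": [
    [0,-1,1,0,0,0,32],
    [0,-2,2.5,0,0,0,32],
    [4,-3,2.5,0,0,0,32],
    [8,-3,2.5,0,0,0,32],
    [14,-3,2.5,0,0,0,32],
    [20,-3,2.5,0,0,0,32],
    [26,-3,2.5,0,0,0,32],
    [32,-3,2.5,0,0,0,32]
  ]
}}

```text
clock: 10.85
tcp_pos: [0.5605, -0.2197, 0.0705]
orientation: [2.437, 1.974, -0.001]
contact_force: [-2.3, -9.3, -3.6]
grip_width: 0.0389
gripper_force: 72.0
```

```bash
python3 -c "
from h import *
st();blk(grab('wrist'))"
```

```text
t 10.85 tcp [ 0.5605 -0.2197  0.0705] x [ 0.208  0.978 -0.004] y [ 0.978 -0.208  0.004] F [-2.3 -9.3 -3.6] M [-2.03  0.53  0.06] w 0.038885838226549146 gf 72.01398611068726 q [-0.06  0.59  0.44  1.89 -0.36  0.74  0.37]
tcp press [-0.0011 -0.176   0.0704] n 41746 slopes x,y [ 0.0023 -0.0058] top z at tcp 0.1029 y max -0.0811 rect ((-1.9977436065673828, -118.075927734375), (76.04747772216797, 40.5359992980957), 89.61582946777344)
```

{"method": "step_arm", "body": {
  "moves": [
    [6,0,0,0,0.004,0,32],
    [12,0,0,0,0.004,0,32],
    [18,0,0,0,0.004,0,32],
    [24,0,0,0,0.004,0,32],
    [30,0,0,0,0.004,0,32],
    [36,0,0,0,0.004,0,32],
    [42,0,0,0,0.004,0,32],
    [48,0,0,0,0.004,0,32]
  ]
}}

```text
clock: 11.7
tcp_pos: [0.5702, -0.1728, 0.0702]
orientation: [2.44, 1.975, 0.004]
contact_force: [-1.7, -9.2, -4.0]
grip_width: 0.0392
gripper_force: 71.7
```

```bash
python3 -c "
from h import *
st();blk(grab('wrist'))
f=grab('top');save(f,'t4.png')"
```

```text
t 11.7 tcp [ 0.5702 -0.1728  0.0702] x [0.208 0.978 0.   ] y [ 0.978 -0.208  0.003] F [-1.7 -9.2 -4. ] M [-2.06  0.47 -0.  ] w 0.039150237532776314 gf 71.71027779579163 q [-0.14  0.58  0.44  1.9  -0.36  0.73  0.3 ]
tcp press [-0.0009 -0.1278  0.0702] n 41543 slopes x,y [ 0.0016 -0.0031] top z at tcp 0.1026 y max -0.0332 rect ((-1.7187862396240234, -70.06002807617188), (75.67997741699219, 40.37345886230469), 89.71370697021484)
```

View pics/t4.png

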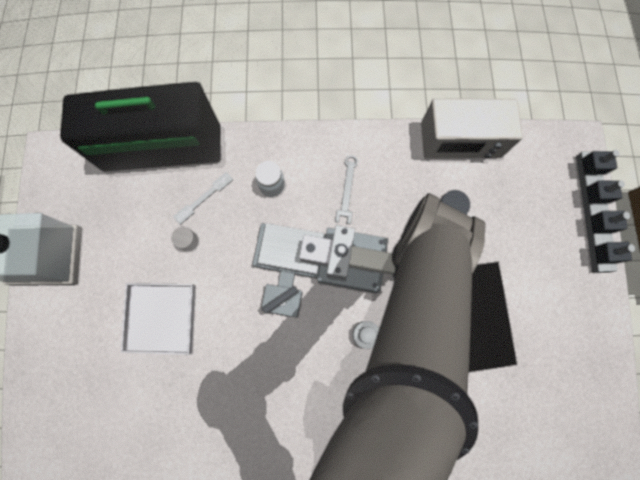

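The spacer is coming out onto the platen (front part at about (313,248)), with the block following under the bridge. I'll keep pushing.

{"method": "step_arm", "body": {
  "moves": [
    [6,0,0,0,0.002,0,32],
    [12,0,0,0,0.002,0,32],
    [18,0,0,0,0.002,0,32],
    [24,0,0,0,0.002,0,32],
    [30,0,0,0,0.002,0,32],
    [36,0,0,0,0.002,0,32],
    [42,0,0,0,0.002,0,32],
    [42,0,0,0,0.002,0,32]
  ]
}}

```text
clock: 12.6
tcp_pos: [0.5803, -0.1258, 0.0702]
orientation: [-2.434, -1.98, -0.013]
contact_force: [0.1, 0.3, -3.8]
grip_width: 0.0392
gripper_force: 71.9
```

```bash
cat >> h.py <<'E'
def spc(f,z0=.1085):
    P=topress(cloud(f));m=(f['depth']>0)&(abs(P[...,2]-z0)<.006)&(abs(P[...,0])<.06)&(P[...,1]>.02)&(P[...,1]<.18)
    n,l,s,_=cv2.connectedComponentsWithStats(m.astype(np.uint8));q=P[l==1+np.argmax(s[1:,4])]
    print('spacer',len(q),cv2.minAreaRect((q[:,:2]*1000).astype(np.float32)),np.median(q[:,2]),'y',np.percentile(q[:,1],[1,99]))
E
python3 -c "
from h import *
st();blk(grab('wrist'))
spc(grab('top'))"
```

```text
t 12.6 tcp [ 0.5803 -0.1258  0.0702] x [0.204 0.979 0.009] y [ 0.979 -0.204  0.002] F [ 0.1  0.3 -3.8] M [-0.11  0.01  0.01] w 0.03917589906375109 gf 71.90064311027527 q [-0.21  0.58  0.43  1.91 -0.36  0.73  0.23]
tcp press [-0.0005 -0.0819  0.0703] n 19320 slopes x,y [0.0007 0.0048] top z at tcp 0.1026 y max -0.022 rect ((-1.4794445037841797, -41.89918518066406), (40.47624588012695, 40.074466705322266), 0.045413821935653687)
spacer 1165 ((-1.4961071014404297, 74.05516052246094), (107.84580993652344, 50.3400764465332), 89.82228088378906) 0.10855320813146092 y [0.02189935 0.12680798]
```

{"method": "step_arm", "body": {
  "moves": [
    [-10,0,0,0,0.007,0,32],
    [-30,0,0,0,0.007,0,32],
    [-50,0,0,0,0.007,0,32],
    [-70,0,0,0,0.007,0,32],
    [-90,0,0,0,0.007,0,32],
    [-110,0,0,0,0.007,0,32],
    [-130,0,0,0,0.007,0,32],
    [-135,0,0,0,0.007,0,32]
  ]
}}

```text
clock: 13.5
tcp_pos: [0.5506, -0.2642, 0.0697]
orientation: [-2.44, -1.971, -0.018]
contact_force: [-0.1, -0.2, -2.1]
grip_width: 0.0392
gripper_force: 71.9
```

{"method": "step_arm", "body": {
  "moves": [
    [-10,0,0,0,0,0,32],
    [-10,0,-30,0,0,0,32],
    [-10,0,-70,0,0,0,32],
    [-10,0,-90,0,0,0,32],
    [-10,0,-90,0,0,0,32]
  ]
}}

```text
clock: 14.0
tcp_pos: [0.5517, -0.2716, 0.1623]
orientation: [-2.437, -1.98, -0.026]
contact_force: [-0.4, -0.7, -4.1]
grip_width: 0.0393
gripper_force: 72.2
```

```bash
python3 -c "
from h import *
st();blk(grab('wrist'))
spc(grab('top'))
mv([.4382,-.3795,.16],np.radians(-81.5))"
```

```text
t 14.0 tcp [ 0.5517 -0.2716  0.1623] x [0.205 0.979 0.014] y [ 0.979 -0.205  0.009] F [-0.4 -0.7 -4.1] M [-0.11  0.01  0.01] w 0.0392540931216981 gf 72.22613453865051 q [-0.    0.48  0.49  1.8  -0.3   0.92  0.42]
tcp press [-0.0008 -0.2294  0.1601] n 41795 slopes x,y [0.007  0.0103] top z at tcp 0.1948 y max -0.1342 rect ((-0.5497417449951172, -170.9713592529297), (76.92977142333984, 40.54839324951172), 89.9646987915039)
spacer 1042 ((-1.3589725494384766, 83.15515899658203), (50.68291473388672, 89.95209503173828), 0.26703786849975586) 0.10865649735228508 y [0.03911506 0.12669629]
mv [-129.7  -86.6   -3.6] [-0.007  -0.0144  1.2165]
```

{"method": "step_arm", "body": {
  "moves": [
    [-130,-87,0,-0.007,-0.014,1.216,32],
    [-130,-87,0,-0.007,-0.014,1.216,32],
    [-130,-87,0,-0.007,-0.014,1.216,32],
    [-130,-87,0,-0.007,-0.014,1.216,32],
    [-130,-87,0,-0.007,-0.014,1.216,32],
    [-130,-87,0,-0.007,-0.014,1.216,32],
    [-130,-87,0,-0.007,-0.014,1.216,32],
    [-130,-87,0,-0.007,-0.014,1.216,32]
  ]
}}

```text
clock: 14.9
tcp_pos: [0.4368, -0.3791, 0.155]
orientation: [-3.13, -0.248, 0.004]
contact_force: [-0.7, 0.2, -3.8]
grip_width: 0.0389
gripper_force: 72.1
```

{"method": "step_arm", "body": {
  "moves": [
    [0,0,0,0,0,0,32],
    [0,0,0,0,0,0,32]
  ]
}}

```text
clock: 15.1
tcp_pos: [0.4372, -0.3795, 0.1556]
orientation: [-3.13, -0.264, 0.003]
contact_force: [0.7, 0.2, -3.6]
grip_width: 0.0389
gripper_force: 72.0
```

```bash
python3 -c "
from h import *
st()
mv([.4382,-.3795,.012],np.radians(-81.5))"
```

```text
t 15.1 tcp [ 0.4372 -0.3795  0.1556] x [ 0.986  0.168 -0.002] y [ 0.168 -0.986 -0.001] F [ 0.7  0.2 -3.6] M [0.01 0.12 0.  ] w 0.038920959760814264 gf 72.02119588851929 q [-0.    0.53  0.83  1.9  -0.48  0.93 -0.35]
mv [  1.3   0.3 143.6] [-0.0009  0.0019  0.0201]
```

{"method": "step_arm", "body": {
  "moves": [
    [1,0,40,0,0.002,0.02,32],
    [1,0,80,0,0.002,0.02,32],
    [1,0,115,0,0.002,0.02,32],
    [1,0,130,0,0.002,0.02,32],
    [1,0,137,0,0.002,0.02,32],
    [1,0,139,0,0.002,0.02,32],
    [1,0,139,0,0.002,0.02,32]
  ]
}}

```text
clock: 15.8
tcp_pos: [0.4394, -0.3811, 0.0192]
orientation: [3.132, 0.226, 0.006]
contact_force: [0.1, 0.6, -3.0]
grip_width: 0.0389
gripper_force: 71.8
```

```bash
python3 -c "
from h import *
st()"
```

```text
t 15.8 tcp [ 0.4394 -0.3811  0.0192] x [0.99  0.144 0.004] y [ 0.144 -0.99   0.002] F [ 0.1  0.6 -3. ] M [-0.06  0.1  -0.03] w 0.03888075963194408 gf 71.77218675613403 q [ 0.13  0.71  0.65  1.96 -0.67  0.69 -0.22]
```

{"method": "step_arm", "body": {
  "moves": [
    [0,0,2,0,0,0,32],
    [0,0,4,0,0,0,32],
    [0,0,5.5,0,0,0,32],
    [0,0,7,0,0,0,32],
    [0,0,8,0,0,0,32],
    [0,0,8,0,0,0,32]
  ]
}}

```text
clock: 16.4
tcp_pos: [0.439, -0.3802, 0.0112]
orientation: [-3.133, -0.226, -0.005]
contact_force: [-2.8, 3.5, 9.7]
grip_width: 0.0391
gripper_force: 73.4
```

Contact, so the block is resting on the mat. Release and rise.

{"method": "step_arm", "body": {
  "moves": [
    [0,0,-0.5,0,0,0,45],
    [0,0,-0.5,0,0,0,65],
    [0,0,-0.5,0,0,0,65],
    [0,0,-0.5,0,0,0,65],
    [0,0,-30,0,0,0,65],
    [0,0,-80,0,0,0,65],
    [0,0,-130,0,0,0,65],
    [0,0,-180,0,0,0,65]
  ]
}}

```text
clock: 17.2
tcp_pos: [0.4378, -0.3801, 0.1917]
orientation: [3.133, 0.225, 0.003]
contact_force: [1.1, 0.1, 0.1]
grip_width: 0.065
gripper_force: 0.0
```

```bash
python3 -c "
from h import *
st()
f=grab('wrist');P=cloud(f);q=P[(P[...,2]>.038)&(P[...,2]<.05)&(f['depth']>0)&(P[...,1]>-.46)&(P[...,1]<-.3)]
print(len(q),cv2.minAreaRect((q[:,:2]*1000).astype(np.float32)),np.median(q[:,2]))
p=PO+.083*PY-.0014*PX;print(p)
mv([p[0],p[1],.2],PA-np.pi/2)"
```

```text
t 17.2 tcp [ 0.4378 -0.3801  0.1917] x [0.99  0.143 0.002] y [ 0.143 -0.99   0.   ] F [1.1 0.1 0.1] M [-0.01 -0.05 -0.01] w 0.06499160987023325 gf 0.0 q [-0.04  0.49  0.88  1.87 -0.45  0.99 -0.4 ]
13923 ((467.7589111328125, -376.3157958984375), (180.15341186523438, 40.32284164428711), 8.493924140930176) 0.04365378927530443
[0.61244686 0.03549959]
mv [ 229.7 -390.9   -1.1] [ 0.0129 -0.0041 -1.2272]
```

{"method": "step_arm", "body": {
  "moves": [
    [230,-391,-25,0.013,-0.004,-1.227,75],
    [230,-391,-25,0.013,-0.004,-1.227,75],
    [230,-391,-25,0.013,-0.004,-1.227,75],
    [230,-391,-25,0.013,-0.004,-1.227,75],
    [230,-391,-25,0.013,-0.004,-1.227,75],
    [230,-391,-25,0.013,-0.004,-1.227,75],
    [230,-391,-25,0.013,-0.004,-1.227,75],
    [230,-391,-25,0.013,-0.004,-1.227,75]
  ]
}}

```text
clock: 18.05
tcp_pos: [0.5897, -0.0086, 0.2126]
orientation: [-2.445, -1.957, 0.004]
contact_force: [1.5, 0.1, -0.6]
grip_width: 0.075
gripper_force: 0.0
```

```bash
python3 -c "
from h import *
st()
p=PO+.083*PY-.0014*PX
mv([p[0],p[1],.19],PA-np.pi/2)"
```

```text
t 18.05 tcp [ 0.5897 -0.0086  0.2126] x [0.219 0.976 0.004] y [ 0.976 -0.219 -0.009] F [ 1.5  0.1 -0.6] M [-0.06 -0.09  0.07] w 0.0750134556707823 gf 0.0 q [-0.51  0.4   0.55  1.81 -0.25  1.01 -0.08]
mv [47.9 12.7 22.7] [-0.0092 -0.0045 -0.0194]
```

{"method": "step_arm", "body": {
  "moves": [
    [48,12.7,23,-0.009,-0.004,-0.019,75],
    [48,12.7,23,-0.009,-0.004,-0.019,75],
    [48,12.7,23,-0.009,-0.004,-0.019,75],
    [48,12.7,23,-0.009,-0.004,-0.019,75]
  ]
}}

```text
clock: 18.45
tcp_pos: [0.6119, 0.0317, 0.1895]
orientation: [2.442, 1.976, -0.002]
contact_force: [-0.9, -0.4, -0.8]
grip_width: 0.0753
gripper_force: 0.0
```

```bash
python3 -c "
from h import *
st();f=grab('wrist');spc(f)
p=PO+.083*PY-.0014*PX
mv([p[0],p[1],.075],PA-np.pi/2)"
```

```text
t 18.45 tcp [0.6119 0.0317 0.1895] x [ 0.209  0.978 -0.001] y [ 0.978 -0.209 -0.001] F [-0.9 -0.4 -0.8] M [-0.05  0.    0.  ] w 0.07531930955825021 gf 0.0 q [-0.54  0.46  0.52  1.78 -0.27  0.98 -0.12]
spacer 12933 ((-3.2920875549316406, 83.06108093261719), (50.243412017822266, 89.99311065673828), 0.1480126529932022) 0.10819487680127843 y [0.03974093 0.12751209]
mv [  4.4  -0.5 114.9] [ 0.      0.0006 -0.0096]
```

{"method": "step_arm", "body": {
  "moves": [
    [4,-1.5,40,0,0,-0.01,75],
    [4,-1.5,80,0,0,-0.01,75],
    [4,-1.5,105,0,0,-0.01,75],
    [4,-1.5,120,0,0,-0.01,75],
    [4,-1.5,120,0,0,-0.01,75]
  ]
}}

```text
clock: 19.0
tcp_pos: [0.6104, 0.0363, 0.0683]
orientation: [-2.431, -1.988, 0.004]
contact_force: [0.0, -0.3, 0.2]
grip_width: 0.0748
gripper_force: 0.0
```

{"method": "step_arm", "body": {
  "moves": [
    [0,0,0,0,0,0,42],
    [0,0,0,0,0,0,42],
    [0,0,0,0,0,0,42],
    [0,0,0,0,0,0,42],
    [0,0,0,0,0,0,42],
    [0,0,0,0,0,0,42]
  ],
  "grip_force": 70
}}

```text
clock: 19.6
tcp_pos: [0.6128, 0.0375, 0.0715]
orientation: [2.43, 1.99, 0.004]
contact_force: [-1.3, -1.2, 7.6]
grip_width: 0.0493
gripper_force: 72.7
```

{"method": "step_arm", "body": {
  "moves": [
    [0,0,-10,0,0,0,42],
    [0,0,-30,0,0,0,42],
    [0,0,-60,0,0,0,42],
    [0,0,-100,0,0,0,42],
    [0,0,-110,0,0,0,42]
  ]
}}

```text
clock: 20.1
tcp_pos: [0.6138, 0.0377, 0.1836]
orientation: [2.428, 1.989, 0.009]
contact_force: [2.0, -0.3, -7.5]
grip_width: 0.0491
gripper_force: 74.9
```

```bash
python3 -c "
from h import *
st()
f=grab('top');P=cloud(f);S=P[275:360,115:205];q=S[(S[...,2]>.022)&(S[...,2]<.034)]
print('rim',len(q),cv2.minAreaRect((q[:,:2]*1000).astype(np.float32)))
q=S[20:65,25:65].reshape(-1,3);print('floor',np.median(q[:,2]))
mv([.4706,.3618,.14],np.radians(0))"
```

```text
t 20.1 tcp [0.6138 0.0377 0.1836] x [0.197 0.98  0.003] y [ 0.98  -0.197  0.006] F [ 2.  -0.3 -7.5] M [-0.05 -0.2   0.01] w 0.049081393777241175 gf 74.86953735351562 q [-0.55  0.46  0.52  1.78 -0.27  0.96 -0.11]
rim 597 ((470.583984375, 361.9073486328125), (156.9932861328125, 154.86058044433594), 88.439453125)
floor 0.004280075123927993
mv [ 289.4 -204.2   43. ] [ 0.0054 -0.0022 -0.1981]
```

{"method": "step_arm", "body": {
  "moves": [
    [289,-204,20,0.005,-0.002,-0.17,42],
    [289,-204,20,0.005,-0.002,-0.17,42],
    [289,-204,20,0.005,-0.002,-0.17,42],
    [289,-204,20,0.005,-0.002,-0.17,42],
    [289,-204,20,0.005,-0.002,-0.17,42],
    [289,-204,20,0.005,-0.002,-0.17,42],
    [289,-204,20,0.005,-0.002,-0.17,42],
    [289,-204,20,0.005,-0.002,-0.17,42]
  ]
}}

```text
clock: 20.95
tcp_pos: [0.4617, 0.3698, 0.1568]
orientation: [-2.233, -2.198, 0.011]
contact_force: [-0.2, 0.5, -6.8]
grip_width: 0.0496
gripper_force: 75.3
```

{"method": "step_arm", "body": {
  "moves": [
    [0,0,0,0,0,0,42],
    [0,0,0,0,0,0,42]
  ]
}}

```text
clock: 21.15
tcp_pos: [0.468, 0.3597, 0.1582]
orientation: [-2.251, -2.188, 0.012]
contact_force: [0.3, -1.2, -8.0]
grip_width: 0.0491
gripper_force: 75.3
```

```bash
python3 -c "
from h import *
st()
mv([.4706,.3618,.03],np.radians(-1.5))
f=grab('wrist');save(f,'w5.png')"
```

```text
t 21.15 tcp [0.468  0.3597 0.1582] x [ 0.029  1.    -0.004] y [ 1.    -0.029 -0.007] F [ 0.3 -1.2 -8. ] M [-0.04 -0.06  0.03] w 0.04905791459444232 gf 75.33869504928589 q [-1.07  0.44  0.41  1.85 -0.22  0.9  -0.59]
mv [  2.7   3.4 128.1] [-0.0069  0.0039 -0.0024]
```

View pics/w5.png

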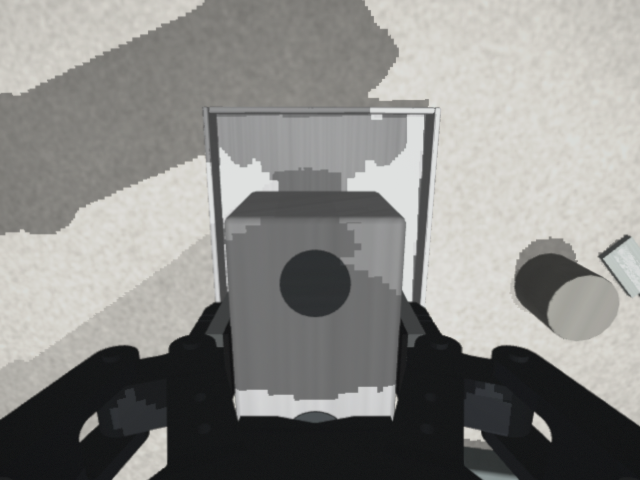

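The spacer (columns 228–405, spot at (315,283)) is square over the tray (columns 205–440). Lowering it.

{"method": "step_arm", "body": {
  "moves": [
    [2.7,3,40,-0.007,0.004,0,42],
    [2.7,3,80,-0.007,0.004,0,42],
    [2.7,3,110,-0.007,0.004,0,42],
    [2.7,3,125,-0.007,0.004,0,42],
    [2.7,3,130,-0.007,0.004,0,42],
    [2.7,3,132,-0.007,0.004,0,42],
    [2.7,3,132,-0.007,0.004,0,42]
  ]
}}

```text
clock: 21.9
tcp_pos: [0.472, 0.3642, 0.0289]
orientation: [-2.252, -2.189, -0.008]
contact_force: [-0.3, 0.6, -7.2]
grip_width: 0.049
gripper_force: 75.2
```

```bash
python3 -c "
from h import *
st()"
```

```text
t 21.9 tcp [0.472  0.3642 0.0289] x [0.029 1.    0.004] y [ 1.    -0.029  0.003] F [-0.3  0.6 -7.2] M [0.02 0.03 0.01] w 0.04900464407480608 gf 75.22446155548096 q [-1.    0.63  0.32  1.91 -0.32  0.65 -0.51]
```

Contact is expected at about TCP 0.0165–0.0175.

{"method": "step_arm", "body": {
  "moves": [
    [0,0,3,0,0,0,42],
    [0,0,6,0,0,0,42],
    [0,0,8,0,0,0,42],
    [0,0,9,0,0,0,42],
    [0,0,10,0,0,0,42],
    [0,0,10.5,0,0,0,42],
    [0,0,10.5,0,0,0,42]
  ]
}}

```text
clock: 22.6
tcp_pos: [0.4709, 0.3638, 0.0172]
orientation: [-2.252, -2.19, -0.005]
contact_force: [-0.8, 0.1, -7.5]
grip_width: 0.0489
gripper_force: 75.7
```

{"method": "step_arm", "body": {
  "moves": [
    [0,0,0.5,0,0,0,42],
    [0,0,0.5,0,0,0,42]
  ]
}}

```text
clock: 22.8
tcp_pos: [0.4709, 0.3638, 0.0171]
orientation: [-2.252, -2.189, -0.005]
contact_force: [-1.5, -0.9, -0.9]
grip_width: 0.0491
gripper_force: 76.4
```

{"method": "step_arm", "body": {
  "moves": [
    [0,0,0.5,0,0,0,42],
    [0,0,0.5,0,0,0,42],
    [0,0,0.5,0,0,0,55],
    [0,0,0.5,0,0,0,68],
    [0,0,0.5,0,0,0,68],
    [0,0,0.5,0,0,0,68]
  ]
}}

```text
clock: 23.4
tcp_pos: [0.4712, 0.364, 0.0163]
orientation: [-2.252, -2.19, -0.006]
contact_force: [0.0, 0.4, -0.3]
grip_width: 0.0677
gripper_force: 0.0
```

{"method": "step_arm", "body": {
  "moves": [
    [0,0,-15,0,0,0,68],
    [0,0,-50,0,0,0,68],
    [0,0,-100,0,0,0,68],
    [0,0,-150,0,0,0,68],
    [0,0,-190,0,0,0,68],
    [0,0,-190,0,0,0,68]
  ]
}}

```text
clock: 24.0
tcp_pos: [0.4739, 0.3651, 0.2135]
orientation: [-2.252, -2.188, -0.024]
contact_force: [-0.4, 0.2, 0.2]
grip_width: 0.068
gripper_force: 0.0
```

```bash
python3 -c "
from h import *
st()
f=grab('wrist');P=cloud(f);q=P[(abs(P[...,2]-.054)<.006)&(f['depth']>0)&(np.hypot(P[...,0]-.47,P[...,1]-.362)<.08)]
print('spacer',len(q),cv2.minAreaRect((q[:,:2]*1000).astype(np.float32)),np.percentile(q[:,2],[5,50,95]))
f=grab('top');save(f,'t6.png')"
```

```text
t 24.0 tcp [0.4739 0.3651 0.2135] x [0.029 1.    0.012] y [ 1.    -0.029  0.01 ] F [-0.4  0.2  0.2] M [ 0.08 -0.02 -0.03] w 0.06803744677863992 gf 0.0 q [-1.1   0.38  0.44  1.8  -0.19  0.99 -0.61]
spacer 7334 ((469.67791748046875, 362.25250244140625), (90.04222106933594, 50.07888412475586), 88.30635070800781) [0.05242003 0.05370854 0.05497755]
```

View pics/t6.png

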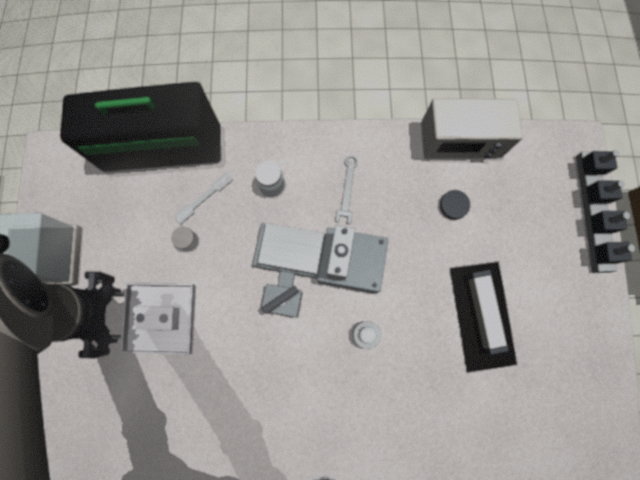

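The spacer is flat in the tray at (155,318), spots up. The block lies on the mat at (489,312), and the bystanders haven't moved.

```bash
python3 -c "
from h import *
print(r.hand_in())"
```

```text
the job is handed in; nothing more can be done
None
```

The job is done and handed in at about 24 s: the valve was cracked 0.75 rad and the ram sank fully, the spacer was knocked clear with the block, the block is back flat on the mat, and the spacer stands spots-up in the tray.

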